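Fold the half-lid of a stock tote over its spine

ROBOT

A 7-joint arm with a two-finger parallel gripper is mounted at the origin on the work surface. World frame = base frame: x ahead of the robot, y to its left, z up, the work surface at z = 0. Lengths are in m, angles in rad, forces in N, time in s.
With the tool pointing down it reaches from about 0.375 to 0.925 m from the base axis. Payload 3.1 kg.
Tool frame: the origin (TCP) lies at the very end of the fingers, on their centre line; the grasp point (between the pads) lies 19 mm behind it; z points along the fingers, x is the direction in which the jaws open and shut, and the axes are right-handed (so a half turn about z gives the same grasp; the last joint's range is limited). The gripper opens to 85 mm and grips with 20 to 120 N. Pads are 22 mm wide; open, the fingers measure 114 mm over their backs; the gripper's body (76 mm by 85 mm) begins 54 mm behind the grasp point. The pads swing forward as they close: fully open they stand 13 mm farther back than shut.
Start: joints at [1.158, 0.383, 0.044, 1.598, -0.018, 1.161, -0.05], TCP at [0.201, -0.618, 0.231] pointing down, gripper open.
Joint ranges: [-2.61, 2.61], [-0.41, 2.15], [-1.48, 1.57], [0, 2.5], [-1.57, 4.71], [0.05, 1.97], [-2.85, 2.85]. Speed limits (rad/s): [2.79, 2.79, 3.14, 3.14, 3.14, 3.14, 3.14].

INTERFACE

Orientations are given as a unit quaternion [x, y, z, w].
In Python, from cell import move_ptp, move_straight, set_joints, grip, sleep, ik, read_state, capture, camera_info, PlanningError, hand_in, regions_of, mark_of gives the robot as it stands. The module is installed in compiled form; this text tells all that it offers. Calls block until the motion is done:
- move_ptp(position, orientation): joint-space move of the TCP to a pose.
- move_straight(position, rotation=None, v=0.15, threshold=None): straight line of the TCP; rotation=None keeps the orientation; v is the mean speed in m/s. With threshold (N) it stops when the force on the tool has changed by that much, and returns True; else False.
- set_joints(angles): joint-space move.
- grip(opening): finger opening in m; the grip force is fixed at half the most; returns when the fingers have stopped.
- sleep(seconds).
- ik(position, orientation): joint angles nearest the present ones, or None.
- read_state(): the state.
- capture(name): name is "side" or "top" or "wrist"; returns the picture (480x640x3 uint8, blue, green, red); there is no depth.
- camera_info(name): a dict with "fx", "fy", "cx", "cy" (pixels), "rvec" (rotation vector, rad) and "tvec" (3), from world to camera coordinates, as OpenCV has them. Camera axes: x right, y down, z forward; pixel columns grow to the right and rows downward; lengths in m; the calibration is good to about 2 mm. A picture is of the moment at which its call begins: read the wrist's pose just before it. camera_info takes no time and is no camera call; for the wrist camera it gives the pose at the moment of the call.
A pose or a line that the arm cannot do raises PlanningError and nothing moves.
- hand_in(): hands the job in, once; it reports no verdict.
Trained networks look in the newest picture that a camera, given by its name, has taken for a name from the list of things; names that differ only in an ending like _2 or _b are one class to them, and where a whole thing is asked for, a point or a joint stands for the part that bears it (a point fixed in the world has none). Each returns a list of dicts, best first, with "confidence" (0 to 1); they miss things now and then, are a little off and sometimes report something else, mostly with a low value. They report only what shows in the picture. A call takes as long as a camera call.
- regions_of(query, camera): "pixels" (480x640 bool, what is visible of it) and "xy" ([column, row] in pixels, amid what is visible of it).
- mark_of(query, camera): "xy" ([column, row] in pixels: a listed point, or the origin of a listed thing).
The state is a dict: "time_s": time; "qpos": joint angles; "joint_vel": joint speeds; "effort": joint torques, N m; "ee_pos": TCP position; "ee_rot": TCP orientation; "ft_force": force on the tool from outside, world axes, zero at the start; "moment": the same for the moment, N m; "gripper_width": finger opening in m.
Only numpy, scipy, OpenCV 4.12 (cv2) and the standard library are available. Lean on these libraries where they do the work, as an engineer would, in place of code of your own. Each camera call takes 0.05 s, during which the arm holds its last target. There are 200 camera calls.

TASK

One half of the green tote's lid, the flap with the yellow underside and thumb tab, is standing ajar on its stiff hinge. With the fingertips push the flap up and over the spine, gently and without slamming it, and press it down until it lies flat on the fixed half of the lid, yellow face up, so that the stock underneath can be reached. Do not pinch the flap, lift or shove the tote, or disturb the bottle, the cup and the carton beside it; finish clear of everything.

Things in the scene. Friction and masses are not known exactly. Their poses are not given: they have to be found in the camera images.
- tote: Green plastic tote standing loose on the table, about 3 kg with its stock, 280 (its x) x 190 (its y) mm, 98 mm high over the lid. Origin: centre of its underside, z up. The lid's spine (hinge line) runs along the tote's y axis across the middle, at x = 0. The fixed half of the lid covers the +x half, its top at 98 mm; the hinged flap belongs to the -x half, which is open over two stacks of white bowls.
- spine (a point): Middle of the hinge line, 98 mm above the tote's underside; axes as the tote's. The flap turns about this point's y axis.
- flap_tab (a point): Middle of the outer edge of the flap's yellow thumb tab, on the flap's green (outer) face, 158 mm from the hinge line; it moves with the flap. The flap is a flat rigid plate 8 mm thick, 186 mm wide along the spine, reaching 138 mm from the hinge line; the tab, 70 mm wide and also 8 mm thick, carries on in the middle to 158 mm. Green outer face, yellow inner face; the hinge line lies in the plane of the green face, so the flap's yellow face is 8 mm off that plane.
- flap (a joint): Angle of the flap in rad: 0 = shut, level over the tote's -x half; 1.57 = upright; 3.14 = folded right over, flat on the fixed half (yellow face up, at 106 mm above the tote's underside), where it stops. The hinge is stiff (friction about 0.24 N m, the flap weighs 220 g): the flap stays where it is left, about 3 N at the tab moves it. Near the start angle a level push on the edge can bind: let the finger rise with the edge as it pushes. It starts ajar, between 0.8 and 1.15.
- bottle: White bottle with blue cap, 60 mm across, 130 mm high, loose; origin at the centre of its underside. Leave alone.
- cup: Steel cup, 72 mm across, 85 mm high, loose; origin at the centre of its underside. Leave alone.
- carton: Brown carton, 60 x 60 mm, 90 mm high, loose; origin at the centre of its underside. Leave alone.

How it is judged:
By the outcome, as a careful person would: the job done as asked, in the order asked, and still so for the second after the job is handed in, with the robot touching nothing.
It also fails if it takes over 38 s, if anything falls off the work surface, if the arm or the gripper's body presses on something with over 40 N, if the wrist force passes 120 N, or if a joint passes its speed limit or range.

## Working session

There is one attempt and no reset: what is moved stays moved. The work goes in short steps, each a Python script; the robot and the scene stay as the last script left them, time stands still between calls to the robot, and variables do not carry over. Pictures are saved under pics/ and viewed, about 8 in all and at most 12, crops included, and the job is handed in when it is done.

```bash
mkdir -p pics; ls; python3 - <<'E'
from cell import *
import cv2,numpy as np
for c in("side","top"):
    im=capture(c); cv2.imwrite(f"pics/{c}0.png",im)
    i=camera_info(c); R=cv2.Rodrigues(np.array(i["rvec"]))[0]; print(c,i["fx"],(-R.T@np.array(i["tvec"]).ravel()).round(3),R[2].round(2))
    for q in("tote","spine","flap_tab","bottle","cup","carton"):
        print(q,[(np.round(m["xy"]),round(m["confidence"],2)) for m in mark_of(q,c)][:2])
print(read_state()["time_s"],read_state()["ee_rot"])
E
```

```text
pics
side 446.0709592550425 [ 0.449 -0.497  0.411] [ 0.24  0.83 -0.5 ]
tote []
spine [(array([301., 216.]), 0.82)]
flap_tab [(array([235., 135.]), 0.69)]
bottle []
cup []
carton [(array([312., 346.]), 0.89)]
top 481.4655214656201 [0.501 0.063 0.874] [ 0.12 -0.   -0.99]
tote [(array([294., 250.]), 0.84)]
spine []
flap_tab [(array([288., 300.]), 0.81)]
bottle [(array([199., 213.]), 0.79), (array([297., 251.]), 0.34)]
cup [(array([202., 279.]), 0.69)]
carton [(array([393., 261.]), 0.59)]
0.7 [ 8.09228277e-01 -5.87494333e-01  6.65179364e-05  2.08524191e-05]
```

View pics/side0.png

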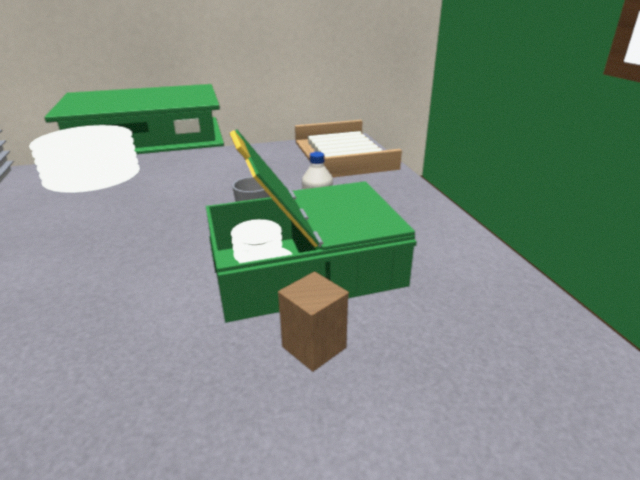

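View pics/top0.png

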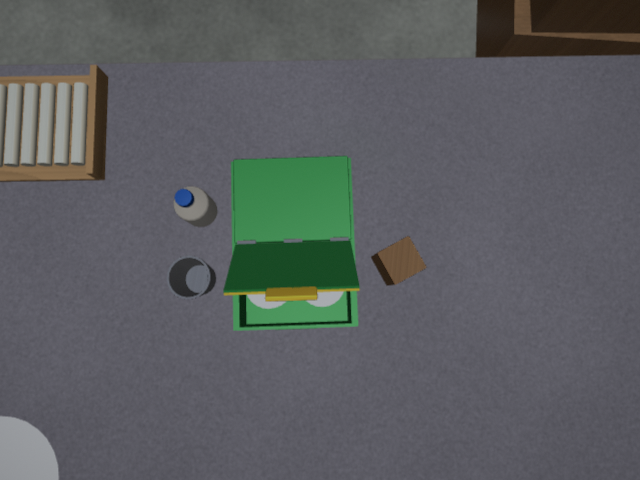

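The side view shows the flap leaning over the open half, with its tab at about (235,133) and the near spine end at about (320,245). The top view shows the fixed lid half at (233–350, 157–240) and the tab at (291,294). The tote's x axis points roughly along world +x. The bottle and cup are on the left and the carton on the right. Next I fit the tote pose and the flap angle from both views.

```bash
cat > h.py <<'E'
from cell import *
import cv2,numpy as np
from scipy.optimize import least_squares
from scipy.spatial.transform import Rotation as Ro
def proj(P,c):
    i=camera_info(c);K=np.array([[i["fx"],0,i["cx"]],[0,i["fy"],i["cy"]],[0,0,1]])
    return cv2.projectPoints(np.array(P,float).reshape(-1,1,3),np.array(i["rvec"]),np.array(i["tvec"]),K,None)[0].reshape(-1,2)
def fl(r,y,t,off=0): # tote-frame point on flap; off = depth towards yellow face
    return [-r*np.cos(t)-off*np.sin(t),y,.098+r*np.sin(t)-off*np.cos(t)]
def world(p,P): return Ro.from_euler('z',p[2]).apply(np.array(P,float))+[p[0],p[1],0]
def rot(phi,yaw,flip=1): # tool dir tilted phi ahead of down, jaws along tote y
    z=np.array([np.sin(phi),0,-np.cos(phi)]);x=np.array([0,flip,0.]);y=np.cross(z,x)
    return (Ro.from_euler('z',yaw)*Ro.from_matrix(np.c_[x,y,z])).as_quat()
E
python3 - <<'E'
from h import *
def res(p,f=False):
    t=p[3]
    T=[[.14,.095,.098],[.14,-.095,.098],fl(.138,.093,t),fl(.138,-.093,t),fl(.158,.035,t),fl(.158,-.035,t),[-.14,.095,p[4]],[-.14,-.095,p[4]]]
    To=[(233,159),(350,156),(227,290),(357,288),(267,288),(317,288),(234,329),(357,326)]
    S=[fl(.158,0,t),[.14,-.095,.098],[.14,.095,.098],[0,-.093,.098],[-.14,-.095,0],[0,0,.098]]
    So=[(235,134),(410,236),(363,185),(320,245),(226,313),(301,216)]
    return np.r_[(proj(world(p,T),"top")-To).ravel(),(proj(world(p,S),"side")-So).ravel()]
s=least_squares(res,[.55,.07,0,1,.09],loss='soft_l1',f_scale=2)
print(s.x.round(4));print(res(s.x).reshape(-1,2).round(1).tolist())
np.save("p.npy",s.x);p=s.x
for n,(c,h) in dict(bottle=((199,213),0),cup=((202,279),0),carton=((393,261),0)).items():
    print(n,least_squares(lambda q:(proj([[q[0],q[1],h]],"top")-c).ravel(),[.5,0]).x.round(3))
for ph in np.radians([20,30,40,50,60,70]):
  for fp in(1,-1):
    o=[]
    for t in np.linspace(p[3],np.pi,6):
        q=ik(list(world(p,fl(.135,0,t,.02))),list(rot(ph,p[2],fp))); o.append(None if q is None else np.round(q,2).tolist())
    print(round(np.degrees(ph)),fp,[x is not None for x in o],o[0],o[-1])
E
```

```text
[0.5875 0.0903 0.0092 0.9956 0.1074]
[[1.3, -0.3], [-1.0, -0.3], [-3.5, -1.5], [3.0, -3.4], [-1.9, 7.4], [0.9, 5.9], [0.8, 2.1], [-0.9, 1.6], [1.8, 0.3], [4.4, -5.7], [2.1, -5.1], [-0.5, -0.3], [-3.2, 8.9], [1.2, -1.8]]
bottle [0.654 0.267]
cup [0.533 0.26 ]
carton [ 0.559 -0.086]
20 1 [True, True, True, True, True, True] [0.52, -0.02, -0.82, 2.19, 0.15, 0.64, 1.17] [0.37, 0.6, -0.76, 1.75, 0.76, 0.71, 0.82]
20 -1 [True, True, True, True, True, True] [0.8, -0.01, -1.09, 2.18, 0.15, 0.64, -1.96] [0.21, 0.53, -0.54, 1.76, 0.58, 0.64, -2.2]
30 1 [True, True, True, True, True, True] [0.64, -0.12, -0.94, 2.31, 0.14, 0.41, 1.14] [0.48, 0.6, -0.89, 1.88, 1.16, 0.59, 0.47]
30 -1 [True, True, True, True, True, True] [0.92, -0.18, -1.18, 2.3, -0.05, 0.4, -1.81] [-0.11, 0.43, -0.14, 1.91, 0.52, 0.34, -2.24]
40 1 [True, True, True, True, True, True] [-0.1, -0.15, -0.31, 2.45, 0.87, 0.28, 0.38] [-0.31, 0.4, 0.06, 2.04, 1.43, 0.13, -0.06]
40 -1 [True, True, True, True, True, True] [0.89, -0.27, -1.17, 2.42, -0.18, 0.16, -1.75] [-0.81, 0.48, 0.66, 2.06, -1.54, 0.1, -0.36]
50 1 [False, True, True, True, True, True] None [0.61, 0.7, -1.03, 2.1, 2.14, 0.69, -0.37]
50 -1 [False, True, True, True, True, True] None [0.07, 0.45, -0.39, 2.12, 2.3, 0.42, 2.33]
60 1 [False, False, True, True, True, True] None [0.77, 1.03, -1.25, 2.16, 2.49, 1.02, -0.34]
60 -1 [False, False, True, True, True, True] None [0.44, 0.66, -0.82, 2.17, 2.52, 0.79, 2.34]
70 1 [False, False, True, True, True, True] None [0.45, 0.78, -0.82, 2.21, 2.75, 1.06, -0.9]
70 -1 [False, False, True, True, True, True] None [0.45, 0.78, -0.82, 2.21, 2.75, 1.06, 2.24]
```

```bash
python3 - <<'E'
from h import *
def res(p):
    t=p[3]
    T=[[.14,.095,.098],[.14,-.095,.098],fl(.138,.093,t),fl(.138,-.093,t),fl(.158,0,t)]
    To=[(233,158),(350,156),(227,290),(357,288),(290,298)]
    S=[fl(.158,0,t),[.14,.095,.098],[0,0,.098],[.14,-.095,.098]]
    So=[(235,134),(363,184),(301,216),(411,233)]
    return np.r_[(proj(world(p,T),"top")-To).ravel(),(proj(world(p,S),"side")-So).ravel()]
s=least_squares(res,[.55,.07,0,1],loss='soft_l1',f_scale=2);p=s.x;np.save("p.npy",p)
print(p.round(4));print(res(p).reshape(-1,2).round(1).tolist())
ph=np.radians(36); R=list(rot(ph,p[2]));t=p[3]
A=list(world(p,fl(.21,0,t,.06)));B=list(world(p,fl(.13,0,t,.035)));print(A,B)
grip(0)
s0=read_state()
move_straight([*s0["ee_pos"][:2],.30],v=.3)
try:
    move_ptp(A,R); move_straight(B,v=.12)
except PlanningError as e: print(e)
s=read_state();print(s["time_s"],s["ee_pos"],np.round(s["qpos"],2),s["ft_force"])
cv2.imwrite("pics/side1.png",capture("side"))
E
```

```text
[ 0.585   0.0908 -0.0015  0.9897]
[[1.8, 1.6], [-0.3, 1.7], [-4.4, 0.1], [2.1, -0.3], [0.4, -0.9], [-0.8, 0.6], [1.5, -3.8], [-0.5, -1.7], [1.4, -2.0]]
[np.float64(0.4195729526954936), np.float64(0.09105381634493602), np.float64(0.24059457249005609)] [np.float64(0.4843846193477126), np.float64(0.09095448457328056), np.float64(0.18744913055040544)]
5.3167 [0.48436123 0.09078287 0.18741357] [-0.19 -0.14 -0.23  2.44  0.71  0.33  0.52] [-0.25900595  0.06229255 -0.7381372 ]
```

View pics/side1.png

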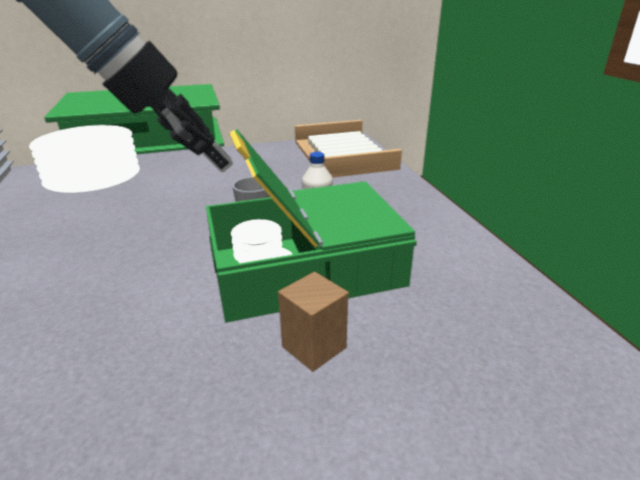

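The closed fingertips are at (225,165), just clear of the yellow underside below the tab, and the flap hasn't moved. I'll push along the arc.

```bash
python3 - <<'E'
from h import *
p=np.load("p.npy");ph=np.radians(36);t0=p[3]
f0=np.array(read_state()["ft_force"])
for t in np.r_[t0,np.linspace(t0,2.75,11)[1:]]:
    phi=ph
    P=world(p,fl(.13,0,t,.008+.011*abs(np.sin(t+phi))))
    try: hit=move_straight(list(P),v=.06,threshold=12)
    except PlanningError as e: print(t,e);break
    s=read_state();print(round(t,2),hit,round(s["time_s"],2),np.round(s["ft_force"]-f0,1),np.round(s["qpos"],2))
    if hit:break
cv2.imwrite("pics/side2.png",capture("side"))
E
```

```text
0.99 False 5.78 [-0.5  1.7 -0.7] [-0.19 -0.13 -0.21  2.41  0.67  0.34  0.58]
1.17 False 6.33 [ 0.1 -0.1 -0.8] [-0.2  -0.11 -0.18  2.36  0.61  0.36  0.66]
1.34 False 6.87 [0.4 1.8 0.3] [-0.21 -0.09 -0.16  2.31  0.57  0.38  0.73]
1.52 False 7.42 [0.7 2.  0.1] [-0.2  -0.05 -0.14  2.26  0.55  0.38  0.77]
1.69 False 7.97 [ 0.2  2.4 -0.4] [-0.2  -0.   -0.13  2.21  0.54  0.38  0.8 ]
1.87 False 8.53 [0.9 0.6 0. ] [-0.19  0.05 -0.12  2.16  0.54  0.37  0.81]
2.05 False 9.08 [ 0.5  0.6 -0.9] [-0.19  0.1  -0.11  2.12  0.55  0.36  0.81]
2.22 False 9.64 [0.6 1.6 0.1] [-0.19  0.16 -0.1   2.09  0.57  0.34  0.8 ]
2.4 False 10.21 [ 0.8  1.7 -0.1] [-0.2   0.22 -0.08  2.06  0.6   0.31  0.78]
2.57 False 10.75 [ 0.1  1.2 -0.8] [-0.21  0.27 -0.05  2.03  0.64  0.28  0.74]
2.75 False 11.25 [-1.   0.4 -0.5] [-0.24  0.31 -0.02  2.02  0.68  0.25  0.7 ]
```

View pics/side2.png

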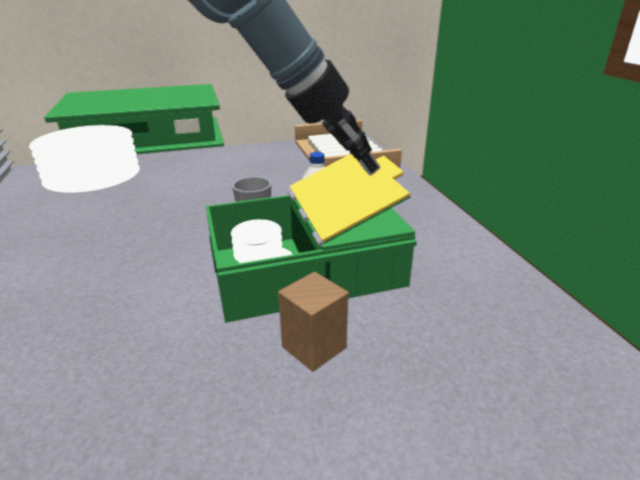

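The flap is past vertical with its yellow face up, and the tote hasn't moved. I'll press it down the rest of the way gently, then retreat.

```bash
python3 - <<'E'
from h import *
p=np.load("p.npy");ph=np.radians(36)
f0=np.array(read_state()["ft_force"])
for t in np.r_[np.linspace(2.75,np.pi,4)[1:],9]:
    off=.008+.011*abs(np.sin(min(t,np.pi)+ph))
    if t==9: t,off=np.pi,off-.015
    hit=move_straight(list(world(p,fl(.13,0,t,off))),v=.03,threshold=9)
    s=read_state();print(round(t,2),hit,round(s["time_s"],2),np.round(s["ft_force"]-f0,1),np.round(s["ee_pos"],4))
    if hit:break
e=s["ee_pos"]
move_straight([e[0],e[1],e[2]+.04],v=.08)
move_straight([e[0]-.18,e[1],e[2]+.20],v=.25)
s=read_state();print(s["time_s"],s["ee_pos"])
for c in("side","top"): cv2.imwrite(f"pics/{c}3.png",capture(c))
E
```

```text
2.88 False 11.97 [ 0.9 -0.5 -0.1] [0.7073 0.0905 0.1426]
3.01 False 12.65 [0.6 0.1 0.5] [0.712  0.0906 0.1277]
3.14 False 13.32 [ 0.5 -0.6  0.6] [0.7147 0.0905 0.112 ]
3.14 True 13.59 [-2.3 -0.3  7.3] [0.7155 0.0906 0.1107]
15.375 [0.53531763 0.0904071  0.3095703 ]
```

View pics/side3.png

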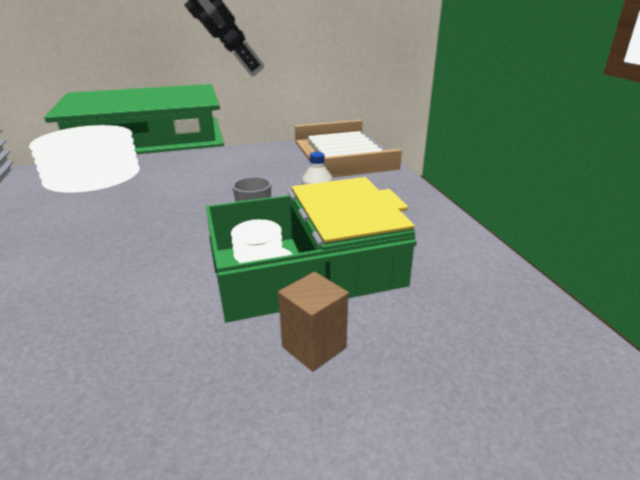

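View pics/top3.png

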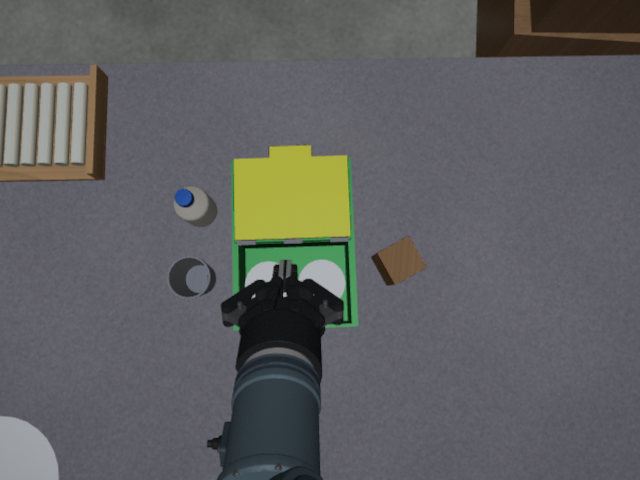

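The flap lies yellow face up, the tote and its neighbours look unmoved, and the arm is clear. Before handing in I'll check flatness on an enlarged crop.

```bash
python3 - <<'E'
from h import *
p=np.load("p.npy")
im=cv2.imread("pics/side3.png")[165:265,280:430]
im=cv2.resize(im,None,fx=5,fy=5,interpolation=cv2.INTER_CUBIC)
for t,c in((np.pi,(0,0,255)),(3.04,(255,0,0))):
    q=(proj(world(p,[fl(.138,-.093,t,.008),fl(.138,.093,t,.008),fl(.004,-.093,t,.008)]),"side")-[280,165])*5
    for a in q: cv2.circle(im,tuple(int(v) for v in a),4,c,1)
cv2.imwrite("pics/crop.png",im)
a,b=[cv2.imread(f"pics/top{k}.png").astype(int) for k in(0,3)]
d=abs(a-b).max(2); print([d[y0:y1,x0:x1].max() for y0,y1,x0,x1 in((180,300,165,218),(232,290,366,430),(160,235,228,234))])
E
```

```text
[np.int64(7), np.int64(7), np.int64(54)]
```

View pics/crop.png

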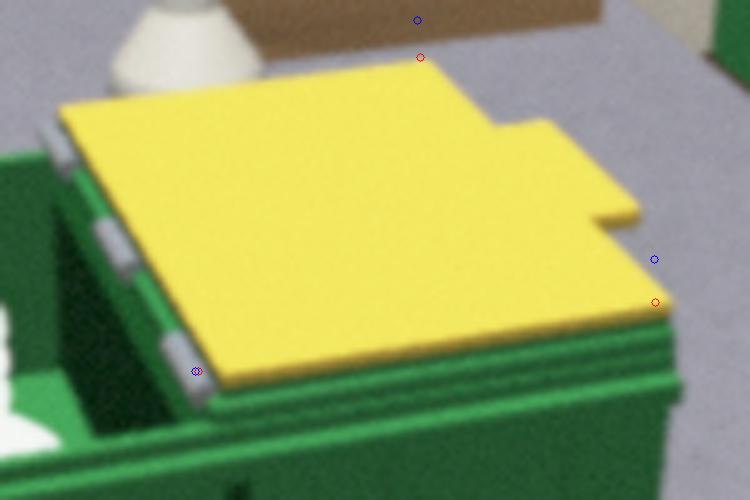

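The flap edge runs parallel to the lid with no wedge gap, and its corners match the predicted flat position (red), not 0.1 rad short of it (blue). The bottle, cup and carton show no change in the image, so I'm handing in.

```bash
python3 -c "
from cell import *
hand_in();print(read_state()['time_s'])"
```

```text
the job is handed in; nothing more can be done
the job is handed in; nothing more can be done
```

The flap now lies flat on the fixed half of the lid, yellow face up, and the job is handed in. I pushed its yellow face near the tab with the closed fingertips, following the hinge arc from about 0.99 rad. At the end I pressed it down with about 7 N and backed off; the clock read 15.4 s before the last pictures.

- **Flatness:** in the side view the corners match the predicted fully folded position to within about 3–6 pixels and sit well away from a prediction 0.1 rad short of it. The hinge side shows the same small offset, so it comes from the pose fit.
- **Forces:** the wrist readings while pushing stayed within about 3 N of the start, so nothing bound. I read them only at the end of each short step, with a 12 N stop that never triggered.
- **Surroundings:** the bottle, cup and carton are unchanged between the first and last top pictures. The tote showed no visible movement; I judged that by eye. A thin strip beside the lid did change, most likely because the flap now lies there.
- **Finish:** the arm ended about 0.2 m above the lid, touching nothing.

No check failed. The first pose fit was up to 9 pixels off because I had misread the tab's edge, and I refitted before moving.

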